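# Turn the reversible scale plate on the photo stand and present a jar

## Task

Get the evidence photo stand ready for the short jar: take the white plate off the stand's two pins, turn it round so that its ribbed scale side faces outward, and hang it back on both pins, upright and pushed fully home against the collars. Then stand the short jar upright, wholly on the stand's round rubber stage in front of the plate, and let go. Leave the tall jar and the flat tin where they are.

Things in the scene. Friction and masses are not known exactly. Their poses are not given: they have to be found in the camera images.
- stand: Fixed photo stand. Origin on the bench plane below the front face of its upright panel, midway across; +x points out of that face to the display side, which faces the robot's right (stand yaw -1.7 to -1.2 rad); +y along the panel, +z up. Base 190 wide, x -40 to +155, 10 thick. Panel 170 wide, 12 thick (x -12 to 0), top edge 195 high. Two unequal steel pins stick out along +x.
- thick_pin (a point): Tip of the thick pin, at stand x +30, y +50, height 175; axes as the stand's. The pin is level, diameter 12, with a collar of diameter 26 at its root from x 0 to 6, on which the plate bears; beyond it straight for 14, then tapering over 10 to a 5 wide tip.
- thin_pin (a point): Tip of the thin pin, at stand x +30, y -50, height 105. Diameter 8; collar, length and taper as the thick pin's.
- seat (a point): Where the centre of the plate's body is when it hangs fully home: 11 in front of the panel face, midway across, 135 above the bench; axes as the stand's (x outward). Owing to the play in its holes the plate hangs up to 2 lower.
- stage (a point): Centre of the top of the round black rubber stage (diameter 100, 8 thick) on the stand's base, 105 in front of the panel face, 18 above the bench.
- plate: Loose white plastic plate, about 250 g, hung upright on both pins, plain side outward at the start. Body 150 wide (y), 140 high (z), 10 thick (x); origin at the body's centre; +x comes out of the ribbed face: at the start against the stand's x, at the end along it. Holes: diameter 16 at y +-50, z +40 and 12 at y +-50, z -30, so it fits the pins either way round with 2 play all round.
- tab (a point): Centre of the plate's flat grip tab, 100 above the plate's centre. The tab is 50 wide, 60 high (plate z +70 to +130), 10 thick, and rises from the middle of the top edge, clear above the panel: pinch it across its thickness from above.
- ribs (a point): Point 8 from the plate's centre along its +x, level with the crests of the ribs. The ribbed face carries a column of thirteen dark horizontal ribs standing out 3, long and short like a ruler; the other face is smooth.
- jar: The short jar: clear plastic, full of nuts, round, body diameter 60, height 90 in all, aluminium lid of diameter 62 over the top 14; about 220 g. Origin at the centre of its underside, z up. Stands on the bench to one side of the stand.
- tall_jar: Bystander: tall jar of nuts, diameter 72 (lid 74), height 165. Origin at the centre of its underside. To be left alone.
- tin: Bystander: low flat aluminium tin with a pull ring, diameter 96, height 38. Origin at the centre of its underside. To be left alone.

How it is judged:
On the way, in this order (a step that is already met when the one before it is completed fails the run):
1. the plate is off both pins, clear of the stand's panel (x of plate in the frame of seat above 0.04 m), for 0.1 s.
2. the plate hangs on both pins, home against the collars, ribbed side outward, and is let go (x of plate in the frame of seat between -0.004 and 0.004 m and y of plate in the frame of seat between -0.006 and 0.006 m and z of plate in the frame of seat between -0.006 and 0.006 m and angle between plate's own z axis and vertical below 0.1 rad and angle between the x axis of plate and the x axis of seat, either way round below 0.1 rad and x of ribs in the frame of seat above 0.003 m and contact force between the fingers and plate below 0.1 N), for 0.3 s.
3. the short jar stands upright on the round stage (horizontal distance between jar and stage below 0.02 m and z of jar in the frame of stage between -0.004 and 0.004 m and angle between jar's own z axis and vertical below 0.1 rad and linear speed of jar below 0.02 m/s), for 0.2 s.
At the end, for the whole second after the job is handed in: The plate hangs on both pins, ribs outward, its centre within 4 mm of home along the pins and 6 mm across and in height, square within 0.1 rad; the short jar stands upright (0.1 rad) on the stage within 20 mm of its centre; both released and at rest (all of step 2 and all of step 3 and linear speed of plate below 0.02 m/s and contact force between the fingers and jar below 0.1 N); the robot touches nothing.
It fails at once if the tall jar is pushed (30 mm) or tipped (distance of tall_jar from where it was at the start of the episode above 0.03 m or angle between tall_jar's own z axis and vertical above 0.3 rad).
It fails at once if the flat tin is pushed (30 mm) or tipped (distance of tin from where it was at the start of the episode above 0.03 m or angle between tin's own z axis and vertical above 0.3 rad).
It also fails if it takes over 72 s, if anything falls off the work surface, if the arm or the gripper's body presses on something with over 40 N, if the wrist force passes 120 N, or if a joint passes its speed limit or range.

## Robot

A 6-joint arm with a two-finger parallel gripper is mounted at the origin on the work surface. World frame = base frame: x ahead of the robot, y to its left, z up, the work surface at z = 0. Lengths are in m, angles in rad, forces in N, time in s.
With the tool pointing down it reaches from about 0.4 to 0.825 m from the base axis. Payload 7 kg.
Tool frame: the origin (TCP) lies midway between the tips of the shut fingers; the grasp point (between the pads) lies arm.hold_point_z behind it (arm.hold_point_z is the distance from the TCP to the grasp point, in m); z points along the fingers, y is the line along which they close (so a half turn about z gives the same grasp; the last joint's range is limited). The gripper opens to 88 mm and grips with 3 to 60 N. Pads are 19 mm wide; open, the fingers measure 130 mm over their backs; the gripper's body (78 mm by 193 mm) begins 47 mm behind the grasp point.
Start: joints at [1.399, 0.359, 0.012, 0, -1.224, -0.288], TCP at [0.3, 0.605, 0.227] pointing down, gripper open.
Joint ranges: [-3.07, 3.07], [-1.43, 2.12], [-1.02, 1.25], [-3.03, 1.67], [-3.05, -0], [-3.03, 3.03]. Speed limits (rad/s): [2.39, 2.39, 3.01, 3.14, 3.14, 3.14].

## Interface

Orientations are given as [roll, pitch, yaw] about the fixed x, y, z axes, in that order (R = Rz(yaw) Ry(pitch) Rx(roll)).
In Python, from station import arm gives the robot as it stands.
- The arm moves only by the shell command python3 -m crank 'ROWS' [OPENING] [FORCE]. ROWS is JSON, a list that holds one entry, the list of rows, each a list of 4 numbers: the shift along the tool's x, y, z in units of 25 mm (1.0 is 25 mm), then the turn about the tool's z in units of 5 degrees (1.0 is 5 degrees). A call has 1 to 12 rows; each row is the pose to reach, as a shift and turn from the pose commanded when the call began, along the tool's axes at that moment; what a row does not reach only later rows make up. A row lasts 1/8 s, in which the tool goes at most 62.5 mm and 10.7 degrees, less where a joint would pass 70% of its speed; a pose out of reach is approached as far as the arm can. A call with a gripper value outside its range is refused whole. OPENING is the closure, from 0 (fully open) to 1 (shut), set as the call begins (- or left out, the last holds). The fingers move at their own pace and stop on an object; FORCE is the grip in N (left out, the last holds). Time passes only in rows, so rows that repeat a pose let the fingers close. It gives the time, the measured TCP pose, the force, the opening and the grip force at its end, in the units of the state.
- arm.get_state(): the state, without advancing time (a new reading comes with each control period).
- arm.grab_frame(name): name is "scene" or "top" or "wrist"; returns (picture, depth): 384x512x3 uint8, red, green, blue; 384x512 float32, m along the optical axis (not along the pixel's ray), 0 where there is no reading.
- arm.get_calibration(name): a dict with "mtx" (3x3 intrinsics, pixels), "R" (3x3) and "t" (3): a world point X has camera coordinates R X + t; the wrist camera has in their place "mount" (4x4, takes a point from camera to tool coordinates, whose origin is the TCP and whose axes are the flange's). Camera axes: x right, y down, z forward; pixel columns grow to the right and rows downward; lengths in m; the calibration is good to about 2 mm. A picture is of the moment at which its call begins: read the wrist's pose just before it. get_calibration takes no time and is no camera call.
- arm.job_done(): hands the job in; it is judged then, once.
Trained networks look in the newest picture that a camera, given by its name, has taken for a name from the list of things; names that differ only in an ending like _2 or _b are one class to them, and where a whole thing is asked for, a point or a joint stands for the part that bears it (a point fixed in the world has none). Each returns a list of dicts, best first, with "score" (0 to 1); they miss things now and then, are a little off and sometimes report something else, mostly with a low value. They report only what shows in the picture. A call takes as long as a camera call.
- arm.recognise(thing, camera): "extent" ([left, top, width, height] in pixels, round what is visible of it).
- arm.trace(thing, camera): "mask" (384x512 bool, what is visible of it) and "extent" ([left, top, width, height] in pixels, round what is visible of it).
The state is a dict: "t": time; "q": joint angles; "qd": joint speeds; "joint_efforts": joint torques, N m; "eef_pos": TCP position; "ee_rot": TCP orientation; "force": force on the tool from outside, world axes, zero at the start; "moment": the same for the moment, N m; "width": finger opening in m; "gripper_force": force on a finger pad.
Only numpy, scipy, OpenCV 4.12 (cv2) and the standard library are available. Lean on these libraries where they do the work, as an engineer would, in place of code of your own. Each camera call takes 0.05 s, during which the arm holds its last target. There are 200 camera calls.

## Working session

There is one attempt and no reset: what is moved stays moved. The work goes in short steps, Python scripts to look and compute and a shell command to move; the robot and the scene stay as the last step left them, time stands still between calls to the robot, and variables do not carry over. Pictures are saved under pics/ and viewed, at most 10 in all, crops included, and the job is handed in when it is done.

```bash
ls; mkdir -p pics; cat > h.py <<'E'
import numpy as np, cv2
from station import arm
from scipy.spatial.transform import Rotation as Ro
def cam(n):
    c=arm.get_calibration(n); 
    if n=="wrist":
        s=arm.get_state(); T=np.eye(4); T[:3,:3]=Ro.from_euler('xyz',s['ee_rot']).as_matrix(); T[:3,3]=s['eef_pos']
        return np.array(c['mtx']),T@np.array(c['mount'])
    T=np.eye(4);T[:3,:3]=c['R'];T[:3,3]=c['t']
    return np.array(c['mtx']),np.linalg.inv(T)
def cloud(n):
    K,T=cam(n); im,d=arm.grab_frame(n)
    v,u=np.mgrid[:d.shape[0],:d.shape[1]]
    P=np.stack([(u-K[0,2])/K[0,0]*d,(v-K[1,2])/K[1,1]*d,d],-1)
    W=P@T[:3,:3].T+T[:3,3]; W[d<=0]=np.nan
    return im,W
def save(im,f): cv2.imwrite('pics/'+f,im[:,:,::-1])
E
cat > a.py <<'E'
from h import *
ims=[]
s=arm.get_state();print(s['eef_pos'],s['ee_rot'],arm.hold_point_z)
for n in("scene","top"):
    im,W=cloud(n);np.save(n+'.npy',W);cv2.imwrite(n+'.png',im[:,:,::-1]);save(im,n+'0.png')
    print(n,cam(n)[1][:3,3].round(3))
    for t in("stand","plate","jar","tall_jar","tin"):
        for r in arm.trace(t,n)[:2]:
            p=W[r['mask']];p=p[np.isfinite(p[:,0])]
            np.save(f'{n}_{t}.npy',p) if r is not None else 0
            print(t,round(r['score'],2),r['extent'],len(p),np.percentile(p,[2,50,98],axis=0).round(3).tolist() if len(p) else '')
E
python3 a.py
```

```text
pics
[0.29933739 0.60443282 0.22561117] [ 3.13991216e+00 -1.50277527e-04 -4.59903116e-01] 0.0188
scene [ 0.942 -0.093  0.867]
stand 0.65 [218.9, 146.5, 86.0, 111.1] 4787 [[0.423, -0.092, 0.006], [0.541, -0.001, 0.012], [0.61, 0.086, 0.196]]
plate 0.37 [218.8, 161.1, 84.8, 97.7] 4568 [[0.425, -0.091, 0.007], [0.542, -0.003, 0.012], [0.609, 0.084, 0.196]]
jar 0.62 [125.2, 172.9, 31.2, 34.2] 781 [[0.36, -0.303, 0.008], [0.401, -0.274, 0.086], [0.414, -0.249, 0.093]]
tall_jar 0.93 [81.1, 232.2, 58.8, 56.3] 1961 [[0.558, -0.372, 0.015], [0.606, -0.332, 0.158], [0.624, -0.306, 0.168]]
tin 0.61 [356.6, 168.3, 39.8, 38.9] 1084 [[0.454, 0.282, 0.008], [0.505, 0.324, 0.038], [0.543, 0.372, 0.041]]
top [0.233 0.021 1.474]
stand 0.58 [226.3, 145.7, 70.6, 78.4] 3459 [[0.418, -0.087, 0.004], [0.502, 0.0, 0.013], [0.597, 0.099, 0.196]]
plate 0.61 [241.8, 150.6, 11.9, 57.6] 329 [[0.442, 0.04, 0.077], [0.504, 0.051, 0.203], [0.588, 0.062, 0.266]]
plate 0.47 [223.3, 148.0, 72.8, 73.0] 3449 [[0.418, -0.086, 0.004], [0.504, 0.001, 0.013], [0.597, 0.1, 0.196]]
jar 0.9 [340.9, 219.8, 26.2, 26.4] 460 [[0.352, -0.302, 0.011], [0.378, -0.27, 0.089], [0.408, -0.246, 0.095]]
jar 0.49 [138.6, 175.3, 33.5, 32.2] 838 [[0.449, 0.286, 0.014], [0.492, 0.33, 0.038], [0.539, 0.375, 0.044]]
tall_jar 0.62 [360.2, 146.5, 40.4, 30.4] 918 [[0.55, -0.37, 0.012], [0.575, -0.328, 0.161], [0.617, -0.304, 0.169]]
tin 0.68 [140.2, 174.1, 31.2, 30.7] 820 [[0.449, 0.286, 0.015], [0.492, 0.33, 0.038], [0.539, 0.374, 0.044]]
```

```bash
python3 - <<'E'
import numpy as np,cv2
S=np.load('scene.npy').reshape(-1,3);T=np.load('top.npy').reshape(-1,3)
a=cv2.imread('scene.png')[120:310,60:420];b=cv2.imread('top.png')[120:310,120:420]
a=cv2.resize(a,(798,421));b=cv2.resize(b,(280,177))
c=np.zeros((598,798,3),np.uint8);c[:421]=a;c[421:,:280]=b;cv2.imwrite('pics/c0.png',c)
def sel(P,x,y,z):
    m=np.isfinite(P[:,0])
    for i,r in enumerate((x,y,z)): m&=(P[:,i]>r[0])&(P[:,i]<r[1])
    return P[m]
for nm,P in(('S',S),('T',T)):
    for z in((.03,.09),(.09,.15),(.15,.19),(.192,.2),(.2,.207),(.215,.262),(.255,.28)):
        p=sel(P,(.38,.65),(-.03,.12),z)
        if len(p)<8: print(nm,z,len(p));continue
        # line y=m x+c robust
        q=p
        for _ in range(6):
            m,c=np.polyfit(q[:,0],q[:,1],1);r=p[:,1]-m*p[:,0]-c;q=p[abs(r)<max(.004,1.5*np.median(abs(r)))]
        print(nm,z,len(p),len(q),'slope',m.round(3),'y@.51',(m*.51+c).round(4),'x',np.percentile(q[:,0],[1,50,99]).round(3),'y',np.percentile(p[:,1],[1,50,99]).round(3))
    p=sel(P,(.38,.65),(-.12,.05),(.014,.024)); 
    print('stage',len(p),np.percentile(p,[1,99],axis=0).round(3).tolist(),cv2.minEnclosingCircle(p[:,:2].astype(np.float32)))
    p=sel(P,(.38,.65),(-.14,.14),(.004,.014)); print('base',cv2.minAreaRect(p[:,:2].astype(np.float32)))
E
```

```text
S (0.03, 0.09) 238 146 slope 0.082 y@.51 0.0471 x [0.458 0.592 0.605] y [0.038 0.055 0.088]
S (0.09, 0.15) 402 265 slope 0.047 y@.51 0.0483 x [0.444 0.555 0.605] y [0.038 0.05  0.099]
S (0.15, 0.19) 314 227 slope 0.007 y@.51 0.0475 x [0.451 0.572 0.605] y [0.029 0.048 0.064]
S (0.192, 0.2) 337 233 slope -0.132 y@.51 0.0691 x [0.44  0.538 0.604] y [0.039 0.064 0.078]
S (0.2, 0.207) 162 126 slope -0.085 y@.51 0.0484 x [0.443 0.554 0.592] y [0.038 0.046 0.06 ]
S (0.215, 0.262) 136 107 slope -0.036 y@.51 0.0457 x [0.495 0.533 0.544] y [0.043 0.046 0.053]
S (0.255, 0.28) 119 96 slope -0.055 y@.51 0.0496 x [0.494 0.521 0.544] y [0.043 0.049 0.056]
stage 1061 [[0.462, -0.09, 0.014], [0.558, 0.004, 0.022]] ((0.5208902955055237, -0.017867114394903183), 0.10562916845083237)
base ((0.5119301080703735, 0.0016936510801315308), (0.2794605493545532, 0.26042231917381287), 86.60417938232422)
T (0.03, 0.09) 76 43 slope 0.089 y@.51 0.0786 x [0.433 0.489 0.577] y [0.042 0.08  0.103]
T (0.09, 0.15) 162 107 slope 0.105 y@.51 0.0678 x [0.434 0.475 0.585] y [0.04  0.068 0.102]
T (0.15, 0.19) 126 66 slope -0.152 y@.51 0.0634 x [0.434 0.505 0.586] y [0.031 0.058 0.081]
T (0.192, 0.2) 241 167 slope -0.093 y@.51 0.0686 x [0.435 0.517 0.599] y [0.042 0.068 0.081]
T (0.2, 0.207) 109 78 slope -0.091 y@.51 0.0534 x [0.445 0.484 0.591] y [0.042 0.054 0.08 ]
T (0.215, 0.262) 47 39 slope -0.133 y@.51 0.0493 x [0.491 0.51  0.538] y [0.045 0.05  0.057]
T (0.255, 0.28) 77 63 slope -0.091 y@.51 0.0528 x [0.491 0.514 0.541] y [0.045 0.052 0.057]
stage 915 [[0.421, -0.087, 0.014], [0.598, 0.039, 0.024]] ((0.5090411901473999, -0.021859431639313698), 0.1072559505701065)
base ((0.5146984457969666, 7.160007953643799e-05), (0.2794867157936096, 0.26921355724334717), 89.99027252197266)
```

View pics/c0.png

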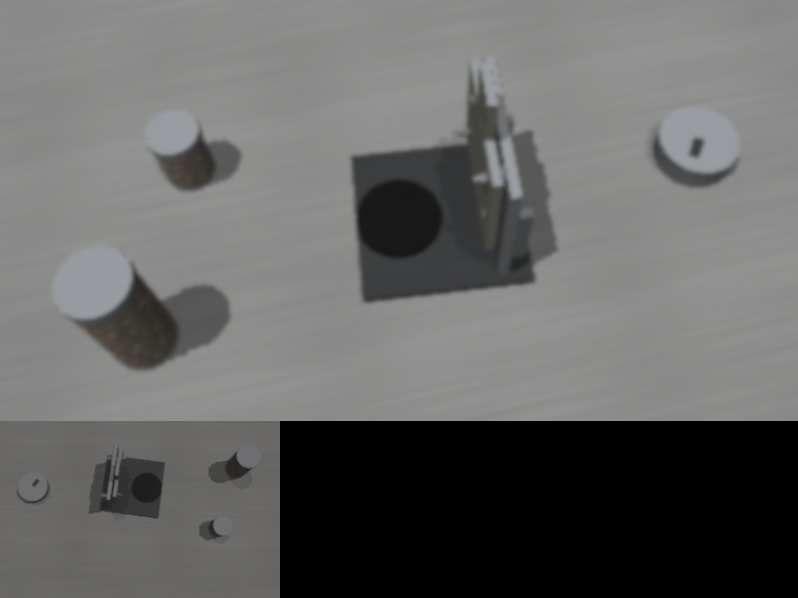

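The scene view shows the stand in the middle with the plate on its left (−y, display) face, base at about (440,215) of the crop. The short jar is at (180,150), the tall jar at (110,310) and the tin at (698,145). Next I move above the tab to measure with the wrist camera.

```bash
python3 -m crank '[[[4,4,-5.4,-1],[8,7,-5.4,-2],[12,11,-5.4,-3],[17.6,16.1,-5.4,-4.24],[17.6,16.1,-5.4,-4.24],[17.6,16.1,-5.4,-4.24],[17.6,16.1,-5.4,-4.24],[17.6,16.1,-5.4,-4.24],[17.6,16.1,-5.4,-4.24],[17.6,16.1,-5.4,-4.24],[17.6,16.1,-5.4,-4.24]]]'
cat > w.py <<'E'
from h import *
import sys
im,W=cloud("wrist");np.save('w.npy',W);save(im,sys.argv[1])
s=arm.get_state();print(s['t'],s['eef_pos'].round(4),s['ee_rot'].round(4),s['q'].round(2))
print(cam("wrist")[1].round(3)); P=W.reshape(-1,3);P=P[np.isfinite(P[:,0])]
def line(z,y=(0,.12)):
    p=P[(P[:,2]>z[0])&(P[:,2]<z[1])&(P[:,1]>y[0])&(P[:,1]<y[1])&(abs(P[:,0]-.51)<.15)]
    if len(p)<20: print(z,len(p));return
    (c,sz,a)=cv2.minAreaRect(p[:,:2].astype(np.float32)); print(z,len(p),'rect',np.round(c,4),np.round(sz,4),round(a,2),'zmed',np.median(p[:,2]).round(4))
for z in((.189,.199),(.200,.209),(.255,.275)):line(z)
line((.014,.024),(-.2,.01)); line((.006,.0135),(-.2,.12))
E
python3 w.py w1.png
```

```text
t: 1.98
eef_pos: [0.5161, 0.0453, 0.3621]
ee_rot: [3.141, -0.001, -0.095]
force: [-0.5, -0.2, 1.2]
width: 0.0877
gripper_force: 0.0
2.025 [0.5156 0.047  0.3617] [-3.1414e+00 -2.0000e-04 -9.3900e-02] [ 0.47  0.04 -0.1  -0.   -1.44  1.01]
[[-0.092 -0.951 -0.294  0.595]
 [-0.996  0.088  0.028  0.04 ]
 [-0.001  0.296 -0.955  0.519]
 [ 0.     0.     0.     1.   ]]
(0.189, 0.199) 1466 rect [0.5189 0.0646] [0.0178 0.1692] 84.36 zmed 0.1941
(0.2, 0.209) 581 rect [0.5168 0.0502] [0.0098 0.1499] 84.56 zmed 0.2021
(0.255, 0.275) 530 rect [0.5176 0.0501] [0.0097 0.0503] 84.15 zmed 0.2621
(0.014, 0.024) 2413 rect [ 0.5084 -0.043 ] [0.0988 0.0971] 84.86 zmed 0.0172
(0.006, 0.0135) 6051 rect [0.5131 0.0048] [0.1949 0.1891] 84.27 zmed 0.0092
```

View pics/w1.png

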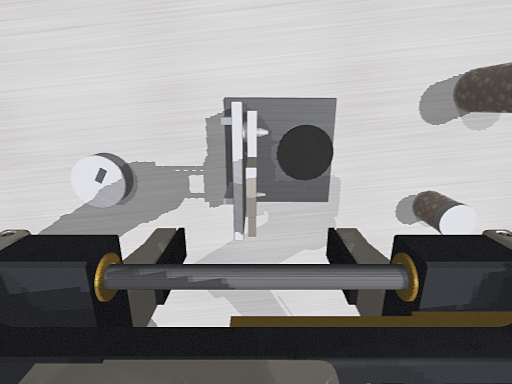

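The wrist view shows the plate tab at about (250,150), the stage at (305,152), and both pins. The fits agree: stand origin ≈ (0.5188, 0.0615), tool yaw ≈ −0.0995. I'll descend on the tab and grip it.

```bash
python3 -m crank '[[[0.1,-0.09,2,0.11],[0.1,-0.09,4,0.11],[0.1,-0.09,5,0.11],[0.1,-0.09,5.82,0.11],[0.1,-0.09,5.82,0.11],[0.1,-0.09,5.82,0.11]]]' 0
python3 -m crank '[[[0,0,0,0],[0,0,0,0],[0,0,0,0],[0,0,0,0],[0,0,0,0],[0,0,0,0],[0,0,0,0],[0,0,0,0]]]' 1 40
```

```text
t: 2.78
eef_pos: [0.5183, 0.0517, 0.217]
ee_rot: [-3.141, -0.001, -0.098]
force: [0.6, -0.7, -0.0]
width: 0.0875
gripper_force: 0.0
t: 3.78
eef_pos: [0.5179, 0.0509, 0.216]
ee_rot: [3.142, 0.0, -0.099]
force: [-0.2, 1.0, -0.1]
width: 0.0133
gripper_force: 0.0
```

```bash
python3 -m crank '[[[0,0,0,0],[0,0,0,0],[0,0,0,0],[0,0,0,0]]]' 1 40
```

```text
t: 4.28
eef_pos: [0.5178, 0.0502, 0.216]
ee_rot: [3.14, 0.0, -0.1]
force: [1.5, -5.1, -0.7]
width: 0.0098
gripper_force: 39.9
```

```bash
python3 -m crank '[[[0,0,-0.08,0],[0,0,-0.08,0],[0,0.3,-0.08,0],[0,0.7,-0.08,0],[0,1.2,-0.08,0],[0,1.8,-0.08,0],[0,2.5,-0.08,0],[0,3.2,-0.08,0],[0,4,-0.08,0],[0,4.6,-0.08,0],[0,5,-0.08,0],[0,5,-0.08,0]]]'
```

```text
t: 5.78
eef_pos: [0.5054, -0.0741, 0.218]
ee_rot: [-3.142, 0.0, -0.101]
force: [-0.2, 0.0, -2.9]
width: 0.0101
gripper_force: 40.0
```

```bash
python3 -m crank '[[[0,0,0,1],[0,0,0,2.5],[0,0,0,4.2],[0,0,0,6],[0,0,0,8],[0,0,0,10],[0,0,0,12],[0,0,0,14],[0,0,0,15.5],[0,0,0,17],[0,0,0,18],[0,0,0,18]]]'
python3 -m crank '[[[0,0,0,1],[0,0,0,2.5],[0,0,0,4.2],[0,0,0,6],[0,0,0,8],[0,0,0,10],[0,0,0,12],[0,0,0,14],[0,0,0,15.5],[0,0,0,17],[0,0,0,18],[0,0,0,18]]]'
cat >> w.py <<'E'
sx=np.array([-.0993,-.9951]);sy=np.array([.9951,-.0993]);O=np.array([.5188,.0615])
Q=np.c_[(P[:,:2]-O)@sx,(P[:,:2]-O)@sy,P[:,2]]
print('tcp in stand',((s['eef_pos'][:2]-O)@np.c_[sx,sy]).round(4))
def rect(nm,x,y,z):
    q=Q[(Q[:,0]>x[0])&(Q[:,0]<x[1])&(Q[:,1]>y[0])&(Q[:,1]<y[1])&(Q[:,2]>z[0])&(Q[:,2]<z[1])]
    if len(q)<20: print(nm,len(q));return
    c,sz,a=cv2.minAreaRect(q[:,:2].astype(np.float32));print(nm,len(q),np.round(c,4),np.round(sz,4),round(a,2),'zmed',np.median(q[:,2]).round(4))
print('stand frame')
rect('paneltop',(-.03,.003),(-.1,.1),(.19,.199));rect('base',(-.06,.2),(-.12,.12),(.006,.0135))
x0=float(sys.argv[2])
rect('platetop L',(x0-.03,x0+.03),(-.09,-.03),(.2,.215));rect('platetop R',(x0-.03,x0+.03),(.03,.09),(.2,.215))
rect('platetop',(x0-.03,x0+.03),(-.09,.09),(.2,.215))
np.save('q.npy',Q)
E
python3 w.py w2.png .136
```

```text
t: 7.28
eef_pos: [0.5056, -0.073, 0.2181]
ee_rot: [-3.142, 0.0, -1.669]
force: [0.5, -0.0, -2.8]
width: 0.01
gripper_force: 40.0
t: 8.78
eef_pos: [0.5056, -0.0732, 0.2181]
ee_rot: [3.142, 0.0, 3.045]
force: [0.5, 0.8, -3.1]
width: 0.0101
gripper_force: 40.0
8.825 [ 0.5056 -0.0733  0.2181] [3.1415e+00 1.0000e-04 3.0458e+00] [ 0.24  0.09 -0.36 -0.   -1.12 -1.91]
[[ 0.094  0.951  0.293  0.425]
 [ 0.996 -0.09  -0.027 -0.066]
 [ 0.001  0.294 -0.956  0.375]
 [ 0.     0.     0.     1.   ]]
(0.189, 0.199) 4267 rect [0.5195 0.066 ] [0.0142 0.1704] 83.96 zmed 0.1939
(0.2, 0.209) 0
(0.255, 0.275) 0
(0.014, 0.024) 3461 rect [ 0.5071 -0.0416] [0.0978 0.0941] 39.48 zmed 0.0172
(0.006, 0.0135) 10845 rect [0.5123 0.0033] [0.1944 0.1888] 84.33 zmed 0.0092
tcp in stand [0.1354 0.0003]
stand frame
paneltop 4065 [-0.0046  0.0002] [0.1704 0.0142] 89.66 zmed 0.194
base 10845 [ 0.0586 -0.0007] [0.1944 0.1888] 0.03 zmed 0.0092
platetop L 1221 [ 0.1354 -0.0529] [0.0457 0.0096] 89.74 zmed 0.2042
platetop R 0
platetop 1412 [ 0.1354 -0.0504] [0.0508 0.0096] 89.74 zmed 0.2042
```

View pics/w2.png

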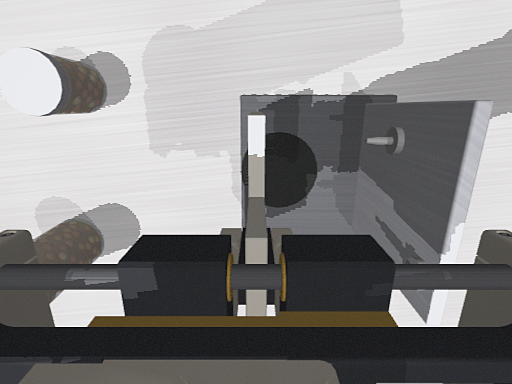

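```bash
cat > p.py <<'E'
import numpy as np
Q=np.load('q.npy');f=lambda q,p:np.percentile(q,p,axis=0).round(4).tolist()
b=lambda x,y,z:Q[(Q[:,0]>x[0])&(Q[:,0]<x[1])&(Q[:,1]>y[0])&(Q[:,1]<y[1])&(Q[:,2]>z[0])&(Q[:,2]<z[1])]
pin=b((.008,.034),(-.07,-.03),(.085,.125));print('pin',len(pin),f(pin,[2,50,98]))
sh=b((.008,.018),(-.07,-.03),(.085,.125));print('shank',len(sh),f(sh,[2,98]))
col=b((.0045,.0085),(-.07,-.03),(.08,.13));print('collar',len(col),f(col,[1,50,99]))
for z in np.arange(.07,.21,.02):
    e=b((.1,.17),(-.09,-.07),(z-.01,z+.01))
    if len(e)>10:print('edge',round(z,3),len(e),f(e,[3,50,97]))
E
python3 p.py
```

```text
pin 196 [[0.0084, -0.0536, 0.1041], [0.0195, -0.0504, 0.1072], [0.0307, -0.047, 0.1092]]
shank 87 [[0.0082, -0.0536, 0.1058], [0.0178, -0.047, 0.1092]]
collar 306 [[0.0046, -0.0627, 0.0936], [0.0067, -0.0513, 0.1091], [0.0081, -0.0379, 0.1179]]
edge 0.11 11 [[0.131, -0.0759, 0.11], [0.1353, -0.0759, 0.1115], [0.1395, -0.0758, 0.1129]]
edge 0.15 13 [[0.131, -0.0758, 0.1527], [0.1353, -0.0758, 0.1534], [0.1396, -0.0758, 0.1545]]
edge 0.19 15 [[0.131, -0.0758, 0.182], [0.1354, -0.0758, 0.1832], [0.1397, -0.0758, 0.184]]
```

```bash
python3 -m crank '[[[-0.02,0.5,0,0],[-0.02,1.2,0,0],[-0.02,2,0,0],[-0.02,2.8,0,0],[-0.02,3.4,0,0],[-0.02,3.8,0,0],[-0.02,4.0,0,0],[-0.02,4.2,0,0],[-0.02,4.3,0,0],[-0.02,4.4,0,0],[-0.02,4.5,0,0],[-0.02,4.5,0,0]]]'
```

```text
t: 10.32
eef_pos: [0.5172, 0.0385, 0.2181]
ee_rot: [-3.142, 0.0, 3.042]
force: [-0.2, -0.5, -2.7]
width: 0.0101
gripper_force: 40.0
```

```bash
python3 -m crank '[[[0,0.15,0,0],[0,0.3,0,0],[0,0.4,0,0],[0,0.48,0,0],[0,0.53,0,0],[0,0.53,0,0],[0,0.53,0,0]]]'
```

```text
t: 11.2
eef_pos: [0.5183, 0.0502, 0.2181]
ee_rot: [-3.139, -0.0, 3.042]
force: [1.1, -7.7, -3.6]
width: 0.0103
gripper_force: 40.0
```

```bash
python3 -m crank '[[[0,0,0.04,0],[0,0,0.07,0],[0,0,0.07,0],[0,0,0.07,0]]]'
python3 -m crank '[[[0,0,0,0],[0,0,0,0],[0,0,0,0],[0,0,0,0],[0,0,0,0],[0,0,0,0]]]' 0.5
```

```text
t: 11.7
eef_pos: [0.5183, 0.0502, 0.2167]
ee_rot: [-3.139, -0.0, 3.042]
force: [-0.4, -6.2, 0.0]
width: 0.0099
gripper_force: 40.0
t: 12.45
eef_pos: [0.5185, 0.0517, 0.2163]
ee_rot: [-3.142, 0.0, 3.042]
force: [0.2, 0.1, 0.5]
width: 0.0438
gripper_force: 0.0
```

```bash
python3 w.py w3.png .011; python3 - <<'E'
from h import *
s=arm.get_state();print(s['force'],s['width'])
E
```

```text
12.5 [0.5185 0.0517 0.2163] [-3.1416 -0.      3.0423] [ 0.48  0.11 -0.34  0.   -1.12 -2.15]
[[ 0.098  0.951  0.293  0.438]
 [ 0.995 -0.094 -0.028  0.06 ]
 [ 0.001  0.294 -0.956  0.374]
 [ 0.     0.     0.     1.   ]]
(0.189, 0.199) 3514 rect [0.5137 0.0578] [0.0311 0.1595] 84.31 zmed 0.1941
(0.2, 0.209) 1357 rect [0.4681 0.0548] [0.0097 0.051 ] 83.92 zmed 0.2021
(0.255, 0.275) 2134 rect [0.5132 0.0507] [0.0657 0.0431] 70.55 zmed 0.2619
(0.014, 0.024) 4540 rect [ 0.5082 -0.0436] [0.0987 0.0991] 26.56 zmed 0.0171
(0.006, 0.0135) 10110 rect [0.5124 0.0037] [0.1949 0.1888] 84.39 zmed 0.0091
tcp in stand [0.0098 0.0007]
stand frame
paneltop 3383 [-0.0054 -0.0047] [0.0122 0.1595] 0.09 zmed 0.1941
base 10110 [ 0.0581 -0.0006] [0.195  0.1888] 0.09 zmed 0.0091
platetop L 1191 [ 0.0116 -0.0527] [0.0453 0.0096] 89.53 zmed 0.2021
platetop R 0
platetop 1409 [ 0.0117 -0.0498] [0.051  0.0097] 89.62 zmed 0.2021
[-0.28161519  0.18496428  0.67800003] 0.043541131862951
```

Plate top measures home (11 mm in front of the panel, hanging 2 mm low). Now up and over to the jar.

```bash
python3 -m crank '[[[0,0,-1,0],[0,0,-2.5,0],[0,0,-4,0],[0,-1,-5,-1],[1,-3,-5,-3],[1.6,-5,-5,-5],[2.2,-7,-5,-7],[2.8,-9,-5,-9],[3.5,-11,-5,-11],[4.2,-13.4,-5,-13],[4.2,-13.4,-5,-15],[4.2,-13.4,-5,-17]]]' 0
python3 -m crank '[[[0,0,0,-1],[0,0,0,-1],[0,0,0,-1],[0,0,0,-1]]]'
cat > j.py <<'E'
from h import *
import sys
im,W=cloud("wrist");save(im,sys.argv[1]);s=arm.get_state();print(s['eef_pos'].round(4),s['ee_rot'].round(4))
zl=float(sys.argv[2])
P=W.reshape(-1,3);P=P[np.isfinite(P[:,0])]
g=P[(abs(P[:,2]-zl)<.008)&(np.hypot(P[:,0]-float(sys.argv[3]),P[:,1]-float(sys.argv[4]))<.06)]
c,r=cv2.minEnclosingCircle(g[:,:2].astype(np.float32));print(len(g),np.round(c,4),round(r,4),np.median(g[:,2]))
c=np.array(c);y=s['ee_rot'][2];d=c-s['eef_pos'][:2]
print('tool units dx,dy',(d@[np.cos(y),np.sin(y)]/.025).round(3),(d@[np.sin(y),-np.cos(y)]/.025).round(3))
E
python3 j.py w4.png .09 .38 -.272
```

```text
t: 14.0
eef_pos: [0.38, -0.2725, 0.3413]
ee_rot: [3.141, -0.0, -1.761]
force: [0.5, -0.1, 0.8]
width: 0.0878
gripper_force: 0.0
t: 14.5
eef_pos: [0.3808, -0.2712, 0.3413]
ee_rot: [3.142, 0.0, -1.678]
force: [0.4, -0.8, 0.4]
width: 0.0877
gripper_force: 0.0
[ 0.3808 -0.2712  0.3413] [-3.1416 -0.     -1.6782]
1363 [ 0.3825 -0.2785] 0.0309 0.08919334474988894
tool units dx,dy 0.283 -0.097
```

View pics/w4.png

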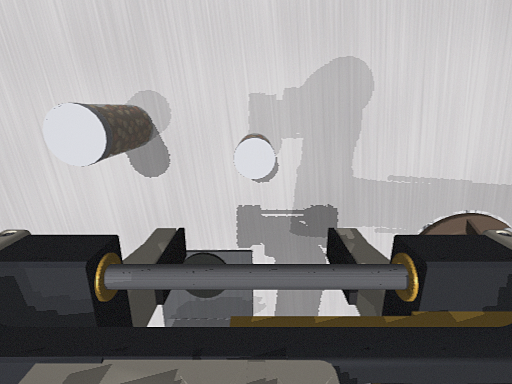

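The wrist view shows the short jar's lid at about (255,158), fully visible, with the tall jar well clear at (80,135). The lid fit radius is 30.9 mm, centred at (0.3825, −0.2785). I'll descend on it.

```bash
python3 -m crank '[[[0.28,-0.1,2,0],[0.28,-0.1,4,0],[0.28,-0.1,6,0],[0.28,-0.1,8,0],[0.28,-0.1,9.5,0],[0.28,-0.1,11,0],[0.28,-0.1,12,0],[0.28,-0.1,12.3,0],[0.28,-0.1,12.3,0],[0.28,-0.1,12.3,0]]]' 0
python3 -m crank '[[[0,0,0,0],[0,0,0,0],[0,0,0,0],[0,0,0,0],[0,0,0,0],[0,0,0,0],[0,0,0,0],[0,0,0,0]]]' 1 20
```

```text
t: 15.8
eef_pos: [0.3834, -0.2787, 0.0349]
ee_rot: [-3.14, -0.0, -1.677]
force: [-0.0, 0.5, 0.2]
width: 0.0882
gripper_force: 0.0
t: 16.8
eef_pos: [0.3828, -0.2786, 0.034]
ee_rot: [-3.141, -0.0, -1.677]
force: [-0.5, 1.2, 4.8]
width: 0.0606
gripper_force: 20.0
```

```bash
python3 -m crank '[[[0,0,-0.8,0],[0,0,-1.8,0],[-0.5,-0.2,-2.4,0],[-1.5,-0.6,-2.4,0],[-3,-1.2,-2.4,0],[-4.5,-1.8,-2.4,0],[-6,-2.4,-2.4,0],[-7.5,-3,-2.4,0],[-8.7,-3.5,-2.4,0],[-9.5,-3.84,-2.4,0],[-9.9,-4,-2.4,0],[-9.9,-4,-2.4,0]]]'
python3 -m crank '[[[0,0,0.5,0],[0,0,0.9,0],[0,0,1.2,0],[0,0,1.45,0],[0,0,1.6,0],[0,0,1.6,0],[0,0,1.6,0]]]'
```

```text
t: 18.3
eef_pos: [0.5081, -0.0431, 0.0935]
ee_rot: [3.141, -0.0, -1.677]
force: [-0.5, -0.7, -1.2]
width: 0.0607
gripper_force: 20.0
t: 19.18
eef_pos: [0.5086, -0.043, 0.0541]
ee_rot: [-3.141, 0.0, -1.677]
force: [1.3, 0.9, -1.7]
width: 0.0607
gripper_force: 20.0
```

Lower the last 2 mm, release, rise.

```bash
python3 -m crank '[[[0,0,0.04,0],[0,0,0.07,0],[0,0,0.09,0],[0,0,0.09,0]]]'
python3 -m crank '[[[0,0,0,0],[0,0,0,0],[0,0,0,0],[0,0,0,0],[0,0,0,0],[0,0,0,0]]]' 0
python3 -m crank '[[[0,0,-1,0],[0,0,-2,0],[0,0,-3,0],[0,0,-4,0],[1,0,-5.5,0],[2,0,-7,0],[3,0,-9,0],[4,0,-11,0],[5,0,-11,0],[5,0,-11,0]]]'
python3 j.py w5.png .108 .5084 -.043
cat > f.py <<'E'
from h import *
for n in("scene","top"):
    im,W=cloud(n)
    if n=="scene":save(cv2.resize(im[120:310,60:420],(798,421)),'fin.png')
    for t in("jar","tall_jar","tin"):
        for r in arm.trace(t,n)[:1]:
            p=W[r['mask']];p=p[np.isfinite(p[:,0])];print(n,t,np.median(p,axis=0).round(3))
E
python3 f.py; python3 w.py w6.png .011
```

```text
t: 19.68
eef_pos: [0.5085, -0.0431, 0.052]
ee_rot: [-3.141, 0.0, -1.677]
force: [-1.6, -0.3, 5.3]
width: 0.0607
gripper_force: 20.0
t: 20.42
eef_pos: [0.5083, -0.0431, 0.0515]
ee_rot: [3.142, -0.0, -1.678]
force: [0.2, -0.4, 1.1]
width: 0.0875
gripper_force: 0.0
t: 21.68
eef_pos: [0.4947, -0.1684, 0.3268]
ee_rot: [-3.141, 0.0, -1.68]
force: [0.7, 0.9, -0.3]
width: 0.0877
gripper_force: 0.0
[ 0.4946 -0.1678  0.3263] [ 3.1412e+00  3.0000e-04 -1.6792e+00]
1151 [ 0.5076 -0.0434] 0.0308 0.10734018336059781
tool units dx,dy -5.0 0.019
scene jar [ 0.524 -0.044  0.107]
scene tall_jar [ 0.605 -0.332  0.156]
scene tin [0.505 0.322 0.038]
top jar [ 0.509 -0.065  0.107]
top tall_jar [ 0.565 -0.336  0.161]
top tin [0.492 0.329 0.038]
22.175 [ 0.4951 -0.167   0.3264] [ 3.1413 -0.     -1.6769] [ 0.05  0.05 -0.15 -0.   -1.36 -0.16]
[[-0.995  0.1    0.03   0.486]
 [ 0.104  0.95   0.294 -0.247]
 [ 0.001  0.296 -0.955  0.484]
 [ 0.     0.     0.     1.   ]]
(0.189, 0.199) 0
(0.2, 0.209) 0
(0.255, 0.275) 0
(0.014, 0.024) 1057 rect [ 0.5071 -0.0518] [0.0826 0.098 ] 82.06 zmed 0.0173
(0.006, 0.0135) 3983 rect [ 0.5102 -0.0269] [0.1338 0.1902] 84.4 zmed 0.0094
tcp in stand [ 0.2298 -0.0009]
stand frame
paneltop 0
base 3983 [0.0888 0.0002] [0.1338 0.1902] 0.09 zmed 0.0094
platetop L 0
platetop R 0
platetop 0
```

View pics/fin.png

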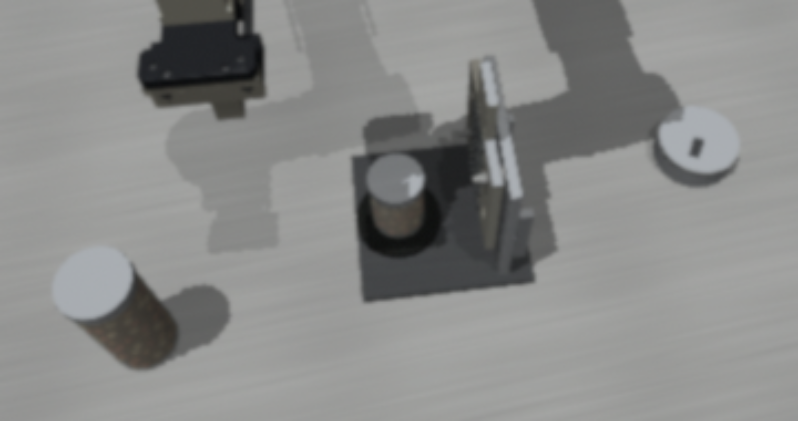

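View pics/w5.png

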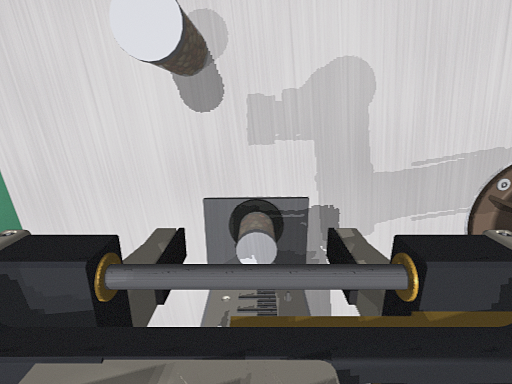

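The scene view shows the jar at (397,195), upright on the stage, with the plate still hung. The wrist view shows the dark ribs facing the jar at (257,300). The tall jar and tin haven't moved.

```bash
python3 -c "
from station import arm
print(arm.job_done())"
```

```text
the job is handed in; nothing more can be done
None
```

I handed the job in at about 22 s. The plate was last measured fully home on both pins, and the ribs show facing outward. The short jar stands on the stage about 1 mm from its centre, and the tall jar and tin did not move. The hand-in call gave no verdict.

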